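# Crown height check of the dotted dome cap

### The job

Check the crown height of the dome cap that carries the red sample dot. First slide the fixture's cursor by its black knob until the guide bush stands centred over the red dot, then take the plunger gauge out of its parking block, lower its nose through the bush and hold it there: upright, its collar flush on the bush and pressed down lightly (a few newtons), its tip sprung against the red dot. Finish while still holding the gauge like that; never touch the tip to an unmarked dome, and leave the other domes, the white bottle and the tub alone.

Things in the scene. Friction and masses are not known exactly. Their poses are not given: they have to be found in the camera images.
- fixture: Aluminium checking fixture fixed to the bench, 134 x 276 mm, base plate's top at 16 mm. Origin: centre of its underside, z up, y along the rail. A white strip along x = -30 mm has three round pockets (41 mm across, 7 deep, floor 19 mm above the bench) at y = -35, +25 and +85 mm, a dome cap in each. A steel rail along x = +36 mm carries the cursor.
- cursor (a joint): Position of the cursor on the rail, m, 0 to 0.195, growing toward the fixture's +y; starts parked near 0. About 2.5 N of friction; stays where it is left. At 0.065, 0.125, 0.185 its bush is over the pockets. A dark runner block (38 x 53 mm) carries an arm out over the domes: 112 mm long across the rail, 40 wide, underside 68 and top 84 mm above the bench.
- bush (a point): Centre of the guide bush, a through hole in the cursor's arm ringed by dark steel, at the height of the arm's top (84 mm above the bench). Bore 18 mm, with a 3 mm lead-in chamfer, 16 mm long, axis vertical. Its axes are the fixture's.
- knob (a point): Point to grip on the cursor's black knurled knob: upright, 23 mm across, from 92 to 127 mm above the bench; this point is on its axis, 112 mm above the bench and 60 mm from the bush toward the rail.
- dome_dotted: White dome cap with black side buttons, 37 x 36 x 34 mm, loose in one of the pockets (0.02 kg), with a 9 mm red dot on top. Origin: centre of its underside.
- red_dot (a point): The red dot's centre, on the crown of the dotted dome (34 mm above its underside, 53 mm above the bench).
- dome_plain_a: The same kind of dome cap without a dot, in another pocket.
- dome_plain_b: The same kind of dome cap without a dot, in another pocket.
- gauge: Hand-held plunger gauge, 0.15 to 0.24 kg, loose, upright in its block. Origin: centre of the collar's underside; z up its axis, display toward -x. Collar 32 mm across, 6 thick. Grey case 26 mm deep (x), 46 wide (y), 16 to 94 mm above the origin; grip its ribbed y sides, 43 to 89 mm up. Below the origin: steel pilot 15 mm across, 20 long, last 3.5 tapered, then the spring plunger, 17 mm more.
- tip (a point): Ball tip of the gauge's plunger (6 mm ball), 37 mm below the gauge's origin when free.
- stylus (a joint): Travel of the plunger into the gauge, m: 0 free, 0.010 fully in; its spring pushes with 0.6 N at 0 and 1.8 N fully in. With the collar flush on the bush over the crown of a dome it reads about 0.0046.
- gauge_stand: Grey plastic parking block fixed to the bench, 66 x 74 mm, 50 mm high, on a foot 82 x 90 mm, with an upright hole 18 mm across and 43 deep; the gauge's collar rests on its top. Origin: centre of its underside, under the hole; the gauge stands in it with the same yaw.
- spray_bottle: White bottle with red nozzle, 62 mm across, 200 mm high, a bystander. Origin: centre of its underside.
- tub: White tub with blue lid, 69 mm across, 79 mm high, a bystander. Origin: centre of its underside.

How it is judged:
On the way, in this order (a step that is already met when the one before it is completed fails the run):
1. the bush stands over the red dot (within 3.5 mm) and rests there, the gauge still in its block (horizontal distance between bush and red_dot below 0.0035 m and velocity of joint cursor between -0.005 and 0.005 m/s and z of gauge in the frame of gauge_stand below 0.06 m), for 0.2 s.
2. the gauge is lifted clear of its block (z of tip in the frame of gauge_stand above 0.055 m and contact force between the fingers and gauge above 1 N), for 0.2 s.
At the end, for the whole second after the job is handed in: The fingers still hold the gauge at rest, upright within 3 degrees, collar flush on the bush (within 1 mm) and pressed on it with 1.5 to 20 N; bush and tip within 3.5 mm of the red dot's centre in plan, the plunger sprung 3 to 7 mm in and touching the dotted dome (horizontal distance between each of bush, tip and red_dot below 0.0035 m and z of gauge in the frame of bush between -0.002 and 0.001 m and angle between gauge's own z axis and vertical below 0.05 rad and value of joint stylus between 0.003 and 0.007 m and contact force between gauge and dome_dotted above 0.4 N and contact force between gauge and fixture between 1.5 and 20 N and contact force between the fingers and gauge above 2 N and linear speed of gauge below 0.01 m/s); the arm keeps its last pose, push and grip.
It fails at once if the gauge touched an unmarked dome (contact force between gauge and dome_plain_a above 0.2 N or contact force between gauge and dome_plain_b above 0.2 N).
It fails at once if a dome was knocked out of place (moved more than 10 mm) (distance of any of dome_plain_a, dome_plain_b, dome_dotted from where it was at the start of the episode above 0.01 m).
It fails at once if the bottle or the tub was moved (more than 20 mm) (distance of any of spray_bottle, tub from where it was at the start of the episode above 0.02 m).
It fails at once if the gauge was rammed into the fixture (more than 60 N) (contact force between gauge and fixture above 60 N).
It also fails if it takes over 61 s, if anything falls off the work surface, if the arm or the gripper's body presses on something with over 40 N, if the wrist force passes 120 N, or if a joint passes its speed limit or range.

### The arm

A 6-joint arm with a two-finger parallel gripper is mounted at the origin on a cart in front of the work surface, level with it; the furniture and walls round the work are solid. World frame = base frame: x ahead of the robot, y to its left, z up, the work surface at z = 0. Lengths are in m, angles in rad, forces in N, time in s.
With the tool pointing down it reaches from about 0.375 to 0.9 m from the base axis. Payload 3.1 kg.
Tool frame: the origin (TCP) lies midway between the tips of the shut fingers; the grasp point (between the pads) lies 19 mm behind it (manip.grip_depth is the distance from the TCP to the grasp point, in m); z points along the fingers, y is the line along which they close (so a half turn about z gives the same grasp; the last joint's range is limited). The gripper opens to 85 mm and grips with 20 to 120 N. Pads are 22 mm wide; open, the fingers measure 114 mm over their backs; the gripper's body (76 mm by 85 mm) begins 54 mm behind the grasp point. The pads swing forward as they close: fully open they stand 13 mm farther back than shut.
Start: joints at [0.98, 0.527, 1.433, -0, 1.181, -0.178], TCP at [0.251, 0.572, 0.231] pointing down, gripper open.
Joint ranges: [-3.08, 3.08], [-0.75, 2.2], [0.22, 2.44], [-1.43, 4.57], [0, 2.65], [-2.85, 2.85]. Speed limits (rad/s): [2.79, 2.79, 3.14, 3.14, 3.14, 3.14].

### API

Orientations are given as a unit quaternion [x, y, z, w].
In Python, from station import telemetry, snapshot, manip gives the robot as it stands. The module is installed in compiled form; this text tells all that it offers.
- The arm moves only by the shell command python3 -m crank 'ROWS' [OPENING] [FORCE]. ROWS is text: rows parted by semicolons, each of 6 numbers parted by spaces: the shift along the tool's x, y, z as a fraction of full scale, then the turn, a rotation vector about the tool's x, y, z as a fraction of full scale. A call has exactly 5 rows; each row shifts and turns the commanded pose from where the row before left it, along the tool's axes as they then stand; what a row does not reach is not made up. Full scale, the value 1, is 4 cm for a shift and 90 degrees for a turn. A row lasts 1/10 s, in which the tool goes at most 50 mm and 8.59 degrees, less where a joint would pass 70% of its speed; a pose out of reach is approached as far as the arm can. A call with a number of a shift or a turn outside -1 to 1 is refused whole. A call with a gripper value outside its range is refused whole. OPENING is the opening, from -1 (shut) to 1 (fully open), set as the call begins (- or left out, the last holds). The fingers move at their own pace and stop on an object; FORCE is the grip in N (left out, the last holds). Time passes only in rows, so rows that do not move let the fingers close, or fill a call up. It gives the time, the measured TCP pose, the force, the opening and the grip force at its end, in the units of the state.
- telemetry.sense(): the state, without advancing time (a new reading comes with each control period).
- snapshot(name): name is "side" or "top" or "wrist"; returns a dict with "image" (420x560x3 uint8, red, green, blue), "depth" (420x560 float32, m along the optical axis (not along the pixel's ray), 0 where there is no reading), "camera_matrix" (3x3 intrinsics, pixels), "k1" (the pictures are not rectified: a ray, as slopes to the right and down, at radius r is drawn at 1 + k1 r^2 times it, then the intrinsics apply), "rvec" (rotation vector, rad) and "tvec" (3), from world to camera coordinates, as OpenCV has them. Camera axes: x right, y down, z forward; pixel columns grow to the right and rows downward; lengths in m; the calibration is good to about 2 mm. A picture is of the moment at which its call begins.
- manip.sign_off(): hands the job in; it is judged then, once.
The state is a dict: "t": time; "q": joint angles; "qd": joint speeds; "tau": joint torques, N m; "tcp_pos": TCP position; "tool_rot": TCP orientation; "force": force on the tool from outside, world axes, zero at the start; "ft_torque": the same for the moment, N m; "finger_gap": opening from 0.0 (shut) to 1.0 (fully open); "gripper_force": force on a finger pad.
Only numpy, scipy, OpenCV 4.12 (cv2) and the standard library are available. Lean on these libraries where they do the work, as an engineer would, in place of code of your own. Each camera call takes 0.05 s, during which the arm holds its last target. There are 200 camera calls.

## Working session

There is one attempt and no reset: what is moved stays moved. The work goes in short steps, Python scripts to look and compute and a shell command to move; the robot and the scene stay as the last step left them, time stands still between calls to the robot, and variables do not carry over. Pictures are saved under pics/ and viewed, at most 10 in all, crops included, and the job is handed in when it is done.

```bash
mkdir -p pics; cat > h.py <<'E'
import numpy as np, cv2
from station import telemetry, snapshot, manip
def snap(n,save=None):
    s=snapshot(n)
    if save: cv2.imwrite('pics/'+save,s['image'][:,:,::-1])
    np.savez('last_'+n,**{k:np.array(v) for k,v in s.items()})
    return s
def load(n): return dict(np.load('last_'+n+'.npz'))
def rays(s,uv):
    K=np.array(s['camera_matrix']);k=float(s['k1'])
    uv=np.array(uv,float).reshape(-1,1,2)
    n=cv2.undistortPoints(uv,K,np.array([k,0,0,0.]))[:,0]
    R=cv2.Rodrigues(np.array(s['rvec'],float))[0];t=np.array(s['tvec'],float).ravel()
    d=np.c_[n,np.ones(len(n))]
    return -R.T@t, d@R, 
def atz(s,uv,z):
    o,d=rays(s,uv); return o+d*((z-o[2])/d[:,2])[:,None]
def atdepth(s,uv):
    o,d=rays(s,uv); D=np.array([s['depth'][int(v),int(u)] for u,v in np.reshape(uv,(-1,2))])
    return o+d*D[:,None]
def proj(s,P):
    return cv2.projectPoints(np.array(P,float).reshape(-1,3),np.array(s['rvec'],float),np.array(s['tvec'],float),np.array(s['camera_matrix']),np.array([float(s['k1']),0,0,0]))[0][:,0]
E
python3 - <<'E'
from h import *
for n in('top','side'): s=snap(n,n+'1.png'); print(n,rays(s,[[280,210]]))
x=telemetry.sense();print(x)
E
```

```text
top (array([0.39698933, 0.285728  , 0.98487215]), array([[ 0.12333562, -0.03112046, -0.99208387]]))
side (array([0.18342343, 0.96183703, 0.73177055]), array([[ 0.31529555, -0.67672544, -0.66586444]]))
{'t': 0.1, 'q': array([ 9.79512649e-01,  5.28357785e-01,  1.43378572e+00,  1.28377092e-05,
        1.18141307e+00, -1.78510004e-01]), 'qd': array([-0.00107941, -0.00257576, -0.00287279,  0.00034159,  0.00046616,
       -0.0021929 ]), 'tau': array([-1.51469510e-05, -4.43301201e+01, -1.78587198e+01, -2.61099722e-04,
        3.98473669e-03,  9.04028468e-06]), 'tcp_pos': array([0.25032622, 0.5719685 , 0.23043728]), 'tool_rot': array([ 2.04927053e-01,  9.78776756e-01, -9.07888009e-04, -3.74191725e-04]), 'force': array([-0.14243865,  0.16418738, -0.18213038]), 'ft_torque': array([-0.01634981,  0.04521222, -0.02099966]), 'gripper_force': 0.0, 'finger_gap': 1.0055978433666766}
```

View pics/top1.png

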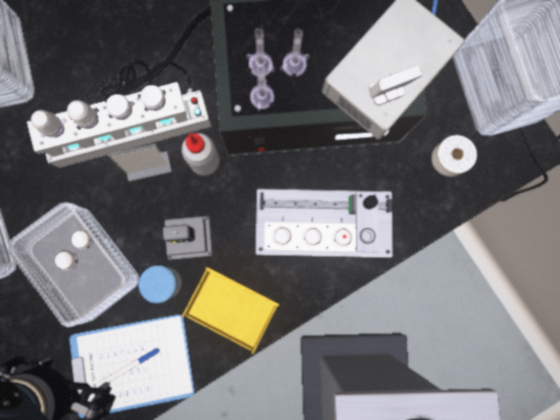

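View pics/side1.png

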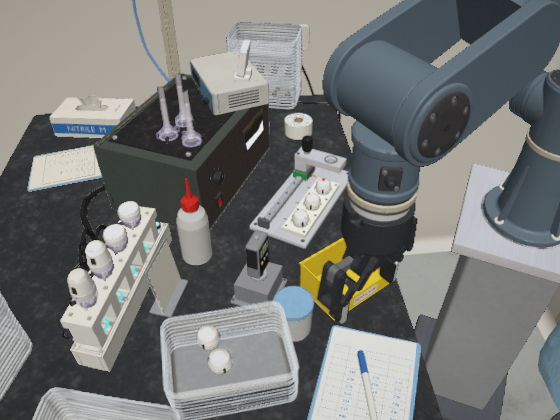

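```bash
python3 - <<'E'
from h import *
s=load('top')
print(atz(s,[[283,236],[313,236.5],[344,237]],.053))
print('bush',atz(s,[[368,236]],.084),'knob',atz(s,[[371,202]],.127))
print('corners',atz(s,[[258,189],[393,191],[391,257],[256,254]],.016))
print('stand',atz(s,[[165,219],[209,217],[212,257],[167,260]],.025), 'bottle',atz(s,[[194,142]],.2),'tub',atz(s,[[159,284]],.079))
print('gauge depth',atdepth(s,[[175,233],[182,233],[200,235]]))
i=cv2.resize(s['image'][180:300,140:400,::-1],None,fx=3,fy=3,interpolation=cv2.INTER_CUBIC);cv2.imwrite('pics/c.png',i)
E
```

```text
[[0.46163929 0.2522332  0.053     ]
 [0.45902042 0.19379628 0.053     ]
 [0.45636184 0.13342829 0.053     ]]
bush [[0.45502246 0.09322703 0.084     ]] knob [[0.51363569 0.09380222 0.127     ]]
corners [[0.56200012 0.29903903 0.016     ]
 [0.55017822 0.02284958 0.016     ]
 [0.41580288 0.03468039 0.016     ]
 [0.42943171 0.30648456 0.016     ]]
stand [[0.50450794 0.48687917 0.025     ]
 [0.50608764 0.39888677 0.025     ]
 [0.4257376  0.39402902 0.025     ]
 [0.42248117 0.48317779 0.025     ]] bottle [[0.61304069 0.40134558 0.2       ]] tub [[0.37701598 0.48696127 0.079     ]]
gauge depth [[0.46558412 0.44364012 0.14919692]
 [0.46547324 0.43202628 0.14626853]
 [0.46846556 0.41400693 0.04940829]]
```

View pics/c.png

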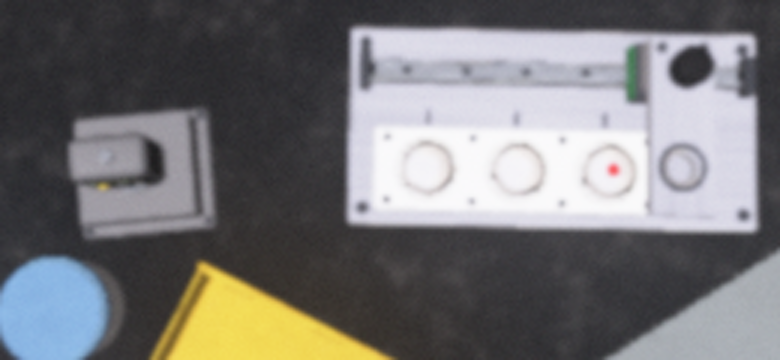

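The red dot is on the dome nearest the cursor, at about (344,237) in the top view. The bush is at (368,236), the knob at (371,202), and the gauge's display faces -x. I'll turn the tool first.

```bash
cat >> h.py <<'E'
from scipy.spatial.transform import Rotation as Rn
def go(pos=None,ydeg=None,point='tcp'):
    """remaining shift in tool axes (fractions of 4cm) to reach pos, and turn fraction to bring tool y to ydeg, tool z down"""
    x=telemetry.sense(); R=Rn.from_quat(x['tool_rot']); p=x['tcp_pos']
    print('t',round(x['t'],2),'tcp',p.round(4),'F',np.round(x['force'],2),'gap',round(x['finger_gap'],3),'gf',round(x['gripper_force'],1),'zax',R.as_matrix()[:,2].round(4),'ydeg',np.degrees(np.arctan2(*R.as_matrix()[1::-1,1])).round(2))
    if pos is not None: print(' shift frac',(R.inv().apply(np.array(pos)-p)/.04).round(3))
    if ydeg is not None:
        a=np.radians(ydeg); y=np.array([np.cos(a),np.sin(a),0]); z=np.array([0,0,-1.]); M=np.c_[np.cross(y,z),y,z]
        print(' turn frac',((R.inv()*Rn.from_matrix(M)).as_rotvec()/(np.pi/2)).round(4))
        if pos is not None: print(' shift after turn',(M.T@(np.array(pos)-p)/.04).round(3))
E
python3 -m crank '0 0 -0.5 0 0 -0.0725; 0 0 0 0 0 -0.0725; 0 0 0 0 0 -0.0725; 0 0 0 0 0 -0.0725; 0 0 0 0 0 0'
python3 -c "
from h import *
go([.50,.11,.27],92.5)"
```

```text
t: 0.6
tcp_pos: [0.2505, 0.5722, 0.2508]
tool_rot: [-0.021, 1.0, -0.0, -0.0]
force: [-0.1, -0.2, 0.1]
finger_gap: 0.995
gripper_force: 0.0
t 0.6 tcp [0.2505 0.5722 0.2508] F [-0.14 -0.24  0.05] gap 0.995 gf 0.0 zax [-6.e-04 -1.e-03 -1.e+00] ydeg 92.44
 shift frac [ -5.741 -11.809  -0.472]
 turn frac [-0.0006 -0.0004 -0.0007]
 shift after turn [ -5.728 -11.815  -0.479]
```

```bash

python3 -m crank '-0.3 -0.6 -0.05 0 0 0; -0.38 -0.8 -0.05 0 0 0; -0.38 -0.8 -0.05 0 0 0; -0.38 -0.8 -0.05 0 0 0; -0.38 -0.8 -0.05 0 0 0' >/dev/null
python3 -m crank '-0.38 -0.8 -0.05 0 0 0; -0.38 -0.8 -0.05 0 0 0; -0.38 -0.8 -0.05 0 0 0; -0.38 -0.8 0 0 0 0; -0.38 -0.8 0 0 0 0' >/dev/null
python3 -m crank '-0.38 -0.8 0 0 0 0; -0.38 -0.8 0 0 0 0; -0.38 -0.8 0 0 0 0; -0.38 -0.8 0 0 0 0; -0.2 -0.4 0 0 0 0' >/dev/null
python3 -m crank '0 0 0 0 0 0; 0 0 0 0 0 0; 0 0 0 0 0 0; 0 0 0 0 0 0; 0 0 0 0 0 0' >/dev/null
python3 - <<'E'
from h import *
go([.50,.11,.27],92.5)
s=snap('wrist','w1.png'); print(rays(s,[[280,210]]))
E
```

```text
t 2.6 tcp [0.4871 0.127  0.2674] F [-0.42 -0.55 -0.14] gap 1.002 gf 0.0 zax [-1.e-04  1.e-04 -1.e+00] ydeg 92.52
 shift frac [-0.303 -0.44  -0.066]
 turn frac [ 0.0001 -0.0001  0.0002]
 shift after turn [-0.303 -0.44  -0.066]
(array([0.40765423, 0.12286927, 0.41096876]), array([[ 0.30868503,  0.01702404, -0.95101894]]))
```

View pics/w1.png

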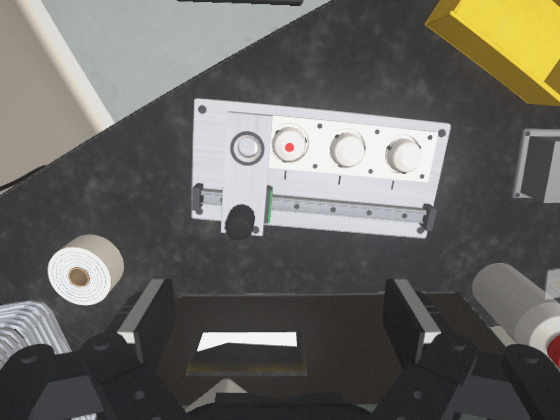

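The wrist view is clear: dot at about (290,147), bush ring at (247,149), and the knob leaning from (238,212) to (241,228). I'll measure those more precisely.

```bash
python3 - <<'E'
from h import *
s=load('wrist'); im=s['image'].astype(int)
m=(im[...,0]>150)&(im[...,1]<110)&(im[...,2]<110); m[:100]=0;m[200:]=0; m[:,:270]=0;m[:,310:]=0
v,u=np.nonzero(m);print('dot',len(u),u.mean(),v.mean()); P=atz(s,[[u.mean(),v.mean()]],.053)[0];print(P,atdepth(s,[[u.mean(),v.mean()]]))
c=atz(s,[[202,109],[440,132],[214,0]],.016)  # screw corners
d=c[1]-c[0];print('screws',c[:2],'yaw',np.degrees(np.arctan2(-d[0],d[1])))
# bush ring
g=cv2.cvtColor(s['image'],cv2.COLOR_RGB2GRAY)
r=g[125:175,225:270]; mm=(r<105).astype(np.uint8)
cs=max(cv2.findContours(mm,cv2.RETR_EXTERNAL,cv2.CHAIN_APPROX_NONE)[0],key=len); e=cv2.fitEllipse(cs);print('ring',e)
print('bush',atz(s,[[e[0][0]+225,e[0][1]+125]],.084))
# knob via depth
vv,uu=np.mgrid[195:245,215:265]; uv=np.c_[uu.ravel(),vv.ravel()]
Q=atdepth(s,uv); k=Q[:,2]>.12; print('knobtop',k.sum(),Q[k].mean(0),(Q[k].min(0)+Q[k].max(0))/2,Q[k].max(0)-Q[k].min(0))
big=cv2.resize(s['image'][90:250,180:450,::-1],None,fx=2.9,fy=2.9,interpolation=cv2.INTER_CUBIC);cv2.imwrite('pics/c2.png',big)
E
```

```text
dot 49 289.14285714285717 146.85714285714286
[0.45887697 0.13523104 0.053     ] [[0.45875133 0.13520072 0.05387799]]
screws [[0.42830969 0.04322891 0.016     ]
 [0.43985717 0.2982446  0.016     ]] yaw -2.5926658602997636
ring ((13.911343574523926, 14.075329780578613), (7.471038818359375, 16.822551727294922), 44.35251998901367)
bush [[0.44948739 0.08940837 0.084     ]]
knobtop 631 [0.51392971 0.09452087 0.13114833] [0.46838506 0.10229087 0.26549475] [0.12146165 0.04115681 0.29094803]
```

View pics/c2.png

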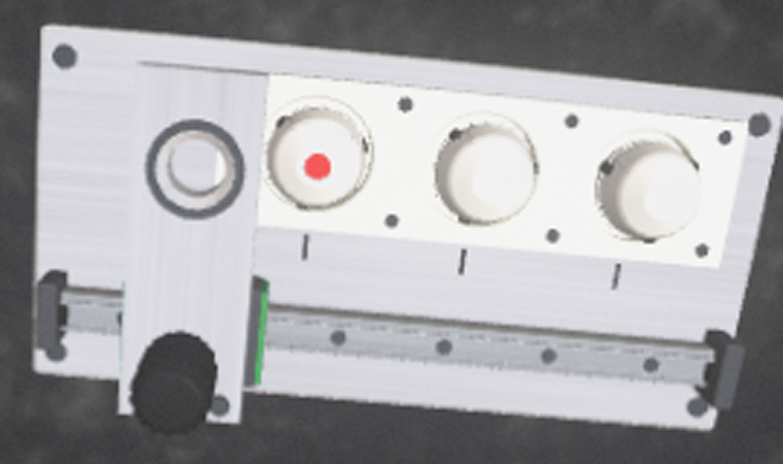

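```bash
python3 - <<'E'
from h import *
s=load('wrist')
b=atz(s,[[195/2.9+179.7,168/2.9+89.7]],.084)[0];k=atz(s,[[173/2.9+179.7,392/2.9+89.7]],.127)[0]
d=np.array([.45888,.13523]);print('bush',b,'knob',k)
y=np.radians(-2.6);X=np.array([np.cos(y),np.sin(y)]);Y=np.array([-np.sin(y),np.cos(y)])
print('bush->dot in fixture x,y',(d-b[:2])@X,(d-b[:2])@Y,'knob pred',b[:2]+.06*X)
go([k[0],k[1],.16],92.6)
E
```

```text
bush [0.45676883 0.09666783 0.084     ] knob [0.51421393 0.09502363 0.127     ]
bush->dot in fixture x,y 0.00035969938544984153 0.038618246371462224 knob pred [0.51670707 0.09394605]
t 2.65 tcp [0.4872 0.1269 0.2674] F [ 0.67 -0.74 -0.02] gap 1.001 gf 0.0 zax [-0.  0. -1.] ydeg 92.51
 shift frac [-0.64  -0.826  2.684]
 turn frac [ 0.    -0.    -0.001]
 shift after turn [-0.638 -0.827  2.684]
```

```bash

python3 -m crank '-0.35 -0.43 0.2 0 0 0; -0.35 -0.4 0.6 0 0 0; 0 0 0.8 0 0 0; 0 0 0.8 0 0 0; 0 0 0.6 0 0 0' >/dev/null
python3 -m crank '0 0 0.6 0 0 0; 0 0 0.45 0 0 0; 0 0 0.2 0 0 0; 0 0 0 0 0 0; 0 0 0 0 0 0'
python3 -c "
from h import *
go([.5158,.0945,.096],92.6)"
```

```text
t: 3.65
tcp_pos: [0.5175, 0.0944, 0.0979]
tool_rot: [-0.022, 1.0, -0.0, 0.001]
force: [-0.8, -0.6, 0.2]
finger_gap: 1.0
gripper_force: 0.0
t 3.65 tcp [0.5175 0.0944 0.0979] F [-0.76 -0.63  0.22] gap 1.0 gf 0.0 zax [ 0.0012 -0.     -1.    ] ydeg 92.47
 shift frac [0.043 0.004 0.047]
 turn frac [-0.0001  0.0007 -0.0015]
 shift after turn [0.043 0.004 0.047]
```

```bash

python3 -m crank '0.04 0 0 0 0 0; 0 0 0 0 0 0; 0 0 0 0 0 0; 0 0 0 0 0 0; 0 0 0 0 0 0' -1 30 >/dev/null
python3 -m crank '0 0 0 0 0 0; 0 0 0 0 0 0; 0 0 0 0 0 0; 0 0 0 0 0 0; 0 0 0 0 0 0'
python3 -m crank '0 0.1 0 0 0 0; 0 0.2 0 0 0 0; 0 0.2 0 0 0 0; 0 0.2 0 0 0 0; 0 0.2 0 0 0 0'
python3 -m crank '0 0.05 0 0 0 0; 0 0 0 0 0 0; 0 0 0 0 0 0; 0 0 0 0 0 0; 0 0 0 0 0 0'
python3 - <<'E'
from h import *
go([.5178,.133,.096],92.6)
s=snap('wrist'); snap('top')
cv2.imwrite('pics/w2.png',cv2.resize(s['image'][90:300,140:420,::-1],None,fx=2.8,fy=2.8,interpolation=cv2.INTER_CUBIC))
E
```

```text
t: 4.65
tcp_pos: [0.5155, 0.0942, 0.0978]
tool_rot: [-0.021, 1.0, 0.0, 0.0]
force: [-1.1, 0.2, 4.9]
finger_gap: 0.255
gripper_force: 29.5
t: 5.15
tcp_pos: [0.5173, 0.1307, 0.0979]
tool_rot: [-0.022, 1.0, -0.0, 0.004]
force: [6.5, -3.9, 0.2]
finger_gap: 0.254
gripper_force: 29.3
t: 5.65
tcp_pos: [0.5174, 0.1334, 0.0978]
tool_rot: [-0.021, 1.0, 0.001, 0.004]
force: [7.2, 0.5, 0.8]
finger_gap: 0.254
gripper_force: 29.6
t 5.65 tcp [0.5174 0.1334 0.0978] F [7.19 0.51 0.8 ] gap 0.254 gf 29.6 zax [ 0.008   0.0013 -1.    ] ydeg 92.45
 shift frac [-0.009 -0.01   0.046]
 turn frac [ 0.0006  0.0051 -0.0017]
 shift after turn [-0.009 -0.009  0.046]
```

View pics/w2.png

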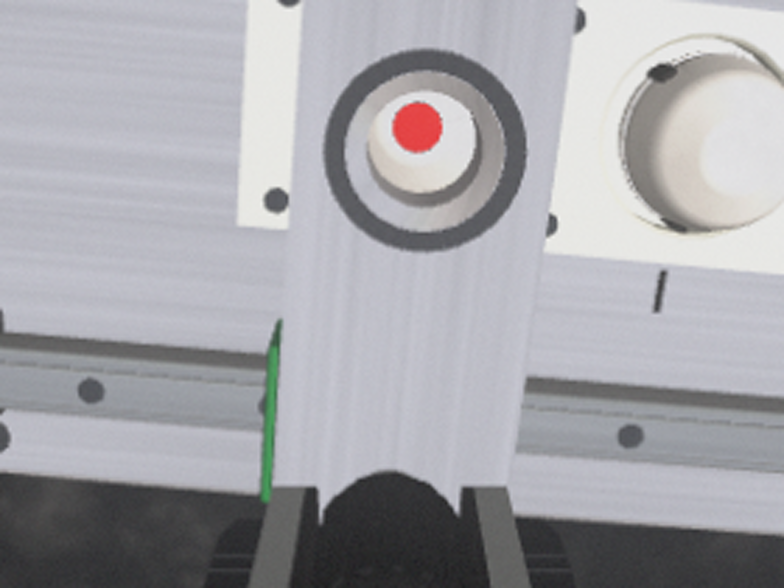

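```bash
python3 - <<'E'
from h import *
s=load('wrist');f=lambda u,v:[[u/2.8+140-.32,v/2.8+90-.32]]
b=atz(s,f(425.5,150),.084)[0];d=atz(s,f(417,127),.053)[0];bo=atz(s,f(422,142),.068)[0]
y=np.radians(-2.6);X=np.array([np.cos(y),np.sin(y)]);Y=np.array([-np.sin(y),np.cos(y)])
print(b,d,bo,(d-b)[:2]@X,(d-b)[:2]@Y, np.linalg.norm(rays(s,[[280,210]])[0]))
for p in f(425.5,150),f(417,127): print(atdepth(s,p))
E
```

```text
[0.45901062 0.13566426 0.084     ] [0.45930685 0.13520309 0.053     ] [0.45996348 0.13567786 0.068     ] 0.00031683663181923747 -0.0004472552657059833 0.5152565580734436
[[0.4631703  0.13689591 0.05457201]]
[[0.45913198 0.13515558 0.05446215]]
```

```bash

python3 -m crank '0 0 0 0 0 0; 0 0 0 0 0 0; 0 0 0 0 0 0; 0 0 0 0 0 0; 0 0 0 0 0 0' 1 >/dev/null
python3 -m crank '0 0 -0.1 0 0 0; 0 0 -0.5 0 0 0; 0 0 -0.8 0 0 0; 0 0 -0.8 0 0 0; 0 0 -0.8 0 0 0' >/dev/null
python3 -m crank '0.1 0.2 -0.8 0 0 0; 0.2 0.6 -0.4 0 0 0; 0.3 0.8 0 0 0 0; 0.3 0.8 0 0 0 0; 0.3 0.8 0 0 0 0' >/dev/null
python3 -m crank '0.3 0.8 0 0 0 0; 0 0.8 0 0 0 0; 0 0.8 0 0 0 0; 0 0.8 0 0 0 0; 0 0.6 0 0 0 0' >/dev/null
python3 -m crank '0 0.3 0 0 0 0; 0 0 0 0 0 0; 0 0 0 0 0 0; 0 0 0 0 0 0; 0 0 0 0 0 0' >/dev/null
python3 - <<'E'
from h import *
go([.45,.437,.26],92.5)
s=snap('wrist','w3.png'); snap('top')
E
```

```text
t 8.25 tcp [0.4415 0.4201 0.2654] F [ 0.25 -0.07 -0.73] gap 1.001 gf 0.0 zax [-2.e-04 -4.e-04 -1.e+00] ydeg 92.37
 shift frac [-0.229  0.412  0.135]
 turn frac [-0.0003 -0.0002 -0.0015]
 shift after turn [-0.229  0.412  0.135]
```

View pics/w3.png

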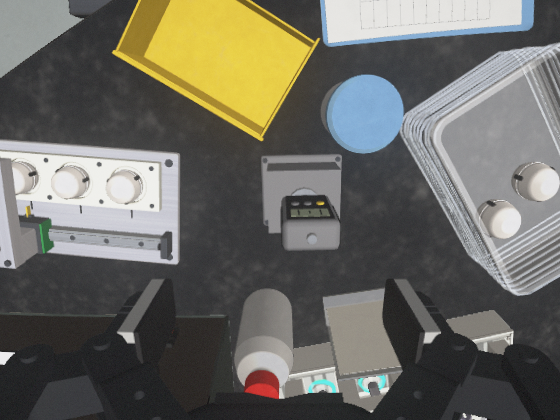

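```bash
python3 - <<'E'
from h import *
s=load('wrist')
vv,uu=np.mgrid[175:260,265:355]; Q=atdepth(s,np.c_[uu.ravel(),vv.ravel()])
k=(Q[:,2]>.138)&(Q[:,2]<.155); T=Q[k]; print(k.sum(),'z',np.median(T[:,2]))
r=cv2.minAreaRect(T[:,:2].astype(np.float32));print('top rect',r, 'trim', np.percentile(T[:,:2],[2,98],0).mean(0))
print('button',atz(s,[[311.5,238]],.146))
# case: z between .09 and .135 front face
F=Q[(Q[:,2]>.075)&(Q[:,2]<.13)];print('front',len(F));
A=np.c_[F[:,1],np.ones(len(F))]; c=np.linalg.lstsq(A,F[:,0],rcond=None)[0];print('front x=a*y+b',c,'yaw',np.degrees(np.arctan(-c[0])), np.percentile(F[:,1],[2,98]))
# foot corners z~.01
c=atz(s,[[262,156],[341,156],[262,232]],.01);print(c,[np.degrees(np.arctan2(-(c[1]-c[0])[0],(c[1]-c[0])[1]))])
S=Q[(Q[:,2]>.045)&(Q[:,2]<.054)];print('stand top',len(S),S.min(0),S.max(0),cv2.minAreaRect(S[:,:2].astype(np.float32)))
go()
E
```

```text
1857 z 0.14435375607077905
top rect ((0.46779394149780273, 0.4456217288970947), (0.025709422305226326, 0.0470772311091423), 4.1930646896362305) trim [0.46760154 0.44536222]
button [[0.46923012 0.44592627 0.146     ]]
front 965
front x=a*y+b [-0.08218542  0.49224363] yaw 4.698318551746851 [0.4221314 0.4662549]
[[0.43044917 0.40052795 0.01      ]
 [0.42669822 0.48693332 0.01      ]
 [0.51948274 0.40302232 0.01      ]] [np.float64(2.485710282672216)]
stand top 2025 [0.43899882 0.40766016 0.04863048] [0.50320484 0.48362214 0.053867  ] ((0.4708716571331024, 0.445756196975708), (0.06185156852006912, 0.0741092637181282), 3.183920383453369)
t 8.35 tcp [0.4416 0.4205 0.2655] F [-0.03 -0.18  0.1 ] gap 1.004 gf 0.0 zax [ 0.e+00 -1.e-04 -1.e+00] ydeg 92.38
```

```bash
python3 -c "
from h import *
go([.468,.4455,.097],93.5)"
python3 -m crank '0 0 0 0 0 -0.0125; -0.3 0.3 0 0 0 0; -0.32 0.35 0.4 0 0 0; 0 0 0.8 0 0 0; 0 0 0 0 0 0' 
python3 -c "
from h import *
go([.468,.4455,.097],93.5)"
```

```text
t 8.35 tcp [0.4416 0.4205 0.2655] F [-0.03 -0.18  0.1 ] gap 1.004 gf 0.0 zax [ 0.e+00 -1.e-04 -1.e+00] ydeg 92.38
 shift frac [-0.685  0.598  4.212]
 turn frac [-0.0001 -0.     -0.0124]
 shift after turn [-0.697  0.584  4.212]
t: 8.85
tcp_pos: [0.4621, 0.447, 0.2129]
tool_rot: [-0.031, 0.999, -0.003, -0.004]
force: [-0.4, -1.1, -0.8]
finger_gap: 0.998
gripper_force: 0.0
t 8.85 tcp [0.4621 0.447  0.2129] F [-0.43 -1.06 -0.77] gap 0.998 gf 0.0 zax [-0.008  -0.0055 -1.    ] ydeg 93.6
 shift frac [-0.168 -0.032  2.898]
 turn frac [-0.0032 -0.0053  0.0011]
 shift after turn [-0.144 -0.047  2.899]
```

```bash
python3 -m crank '-0.08 -0.06 0.6 0 0 0; 0 0 0.8 0 0 0; 0 0 0.8 0 0 0; 0 0 0.6 0 0 0; 0 0 0.1 0 0 0' >/dev/null
python3 -m crank '0 0 0 0 0 0; 0 0 0 0 0 0; 0 0 0 0 0 0; 0 0 0 0 0 0; 0 0 0 0 0 0' 
python3 -c "
from h import *
go([.468,.4455,.097],93.5)"
```

```text
t: 9.85
tcp_pos: [0.4682, 0.4469, 0.1024]
tool_rot: [-0.031, 1.0, 0.0, 0.001]
force: [-0.4, -0.5, 0.7]
finger_gap: 1.001
gripper_force: 0.0
t 9.85 tcp [0.4682 0.4469 0.1024] F [-0.41 -0.52  0.72] gap 1.001 gf 0.0 zax [ 1.4e-03  9.0e-04 -1.0e+00] ydeg 93.58
 shift frac [ 0.008 -0.035  0.134]
 turn frac [0.0005 0.001  0.0009]
 shift after turn [ 0.007 -0.035  0.134]
```

```bash
python3 -m crank '0 -0.035 0.235 0 0 0; 0 0 0 0 0 0; 0 0 0 0 0 0; 0 0 0 0 0 0; 0 0 0 0 0 0' -1 50 >/dev/null
python3 -m crank '0 0 0 0 0 0; 0 0 0 0 0 0; 0 0 0 0 0 0; 0 0 0 0 0 0; 0 0 0 0 0 0' >/dev/null
python3 -c "
from h import *
go([.468,.4455,.093],93.5);print(telemetry.sense()['ft_torque'])"
```

```text
t 10.85 tcp [0.4679 0.4452 0.0919] F [ 0.38 -0.24 -2.22] gap 0.536 gf 42.0 zax [ 0. -0. -1.] ydeg 93.58
 shift frac [-0.003  0.007 -0.027]
 turn frac [-0.      0.      0.0008]
 shift after turn [-0.003  0.007 -0.027]
[ 0.01491582  0.01044529 -0.01491026]
```

```bash
python3 -m crank '0 0 -0.1 0 0 0; 0 0 -0.4 0 0 0; 0 0 -0.6 0 0 0; 0 0 -0.6 0 0 0; 0 0 -0.6 0 0 0' >/dev/null
python3 -m crank '0 0 -0.4 0 0 0; 0 0 -0.2 0 0 0; 0 0 0 0 0 0; 0 0 0 0 0 0; 0 0 0 0 0 0' >/dev/null
python3 - <<'E'
from h import *
go([.4588,.1355,.205],93.5);print(telemetry.sense()['ft_torque'])
s=snap('wrist','w4.png');snap('side','s4.png')
E
```

```text
t 11.85 tcp [0.4671 0.4447 0.2065] F [-0.26 -0.17 -1.93] gap 0.537 gf 42.4 zax [-0.0024 -0.0016 -1.    ] ydeg 93.57
 shift frac [ 0.689 -7.701  0.05 ]
 turn frac [-0.0009 -0.0016  0.0008]
 shift after turn [ 0.68  -7.702  0.037]
[-0.00372365 -0.01294102  0.0042642 ]
```

View pics/w4.png

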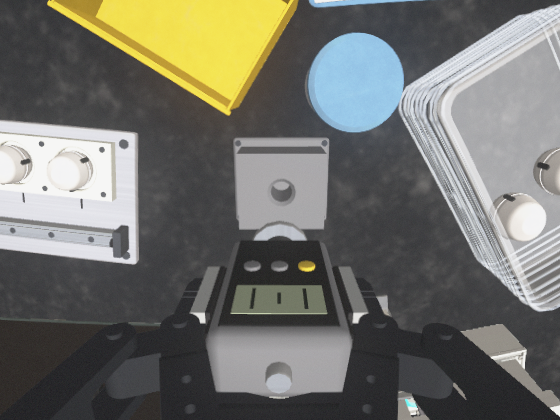

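The gauge is lifted. The empty hole is at about (281,190), and the collar edge shows at (279,232). I'll check the gauge-to-tool offset from the hole while moving toward the fixture.

```bash
python3 - <<'E'
from h import *
s=load('wrist'); g=cv2.cvtColor(s['image'],cv2.COLOR_RGB2GRAY)[170:212,260:304]
print('hole',atz(s,[[281,190]],.05))
x=telemetry.sense();print('button',atz(s,[[278,378]],x['tcp_pos'][2]-.0419+.096))
# collar front edge & display bezel
print('case front top edge', atz(s,[[233,241],[322,241]],x['tcp_pos'][2]-.0419+.045), 'collar front',atz(s,[[280,223]],x['tcp_pos'][2]-.0419+.006))
E
python3 -m crank '0 -0.3 0 0 0 0; 0.1 -0.6 0 0 0 0; 0.1 -0.8 0 0 0 0; 0.1 -0.8 0 0 0 0; 0.1 -0.8 0 0 0 0' >/dev/null
python3 -m crank '0.1 -0.8 0 0 0 0; 0.1 -0.8 0 0 0 0; 0.1 -0.8 0 0 0 0; 0 -0.8 0 0 0 0; 0 -0.6 0 0 0 0' >/dev/null
python3 -m crank '0 -0.4 0 0 0 0; 0 -0.2 0 0 0 0; 0 0 0 0 0 0; 0 0 0 0 0 0; 0 0 0 0 0 0' >/dev/null
python3 - <<'E'
from h import *
go([.4588,.1355,.205],93.5)
s=snap('wrist','w5.png');snap('side','s5.png')
E
```

```text
hole [[0.4669596 0.4456514 0.05     ]]
button [[0.47107384 0.44411006 0.26072728]]
case front top edge [[0.44805682 0.42380058 0.20972728]
 [0.44571155 0.46062265 0.20972728]] collar front [[0.45298297 0.44370974 0.17072728]]
t 13.45 tcp [0.459  0.1367 0.2079] F [ 0.03  0.83 -2.56] gap 0.536 gf 42.3 zax [ 0.e+00  2.e-04 -1.e+00] ydeg 93.63
 shift frac [ 0.008 -0.03   0.072]
 turn frac [0.0002 0.     0.0014]
 shift after turn [ 0.008 -0.03   0.072]
```

View pics/w5.png

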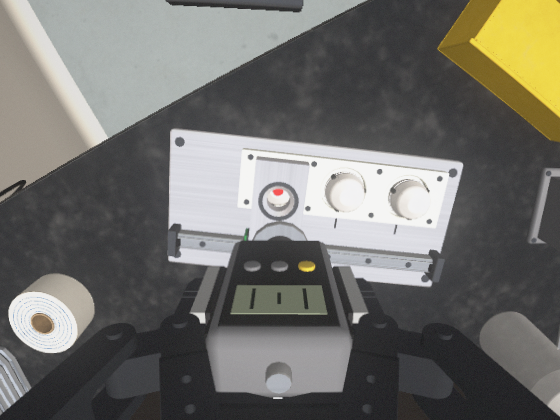

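```bash
python3 -m crank '0 -0.03 0.2 0 0 0; 0 0 0.4 0 0 0; 0 0 0.25 0 0 0; 0 0 0.05 0 0 0; 0 0 0 0 0 0' >/dev/null
python3 -m crank '0 0 0 0 0 0; 0 0 0 0 0 0; 0 0 0 0 0 0; 0 0 0 0 0 0; 0 0 0 0 0 0' >/dev/null
python3 - <<'E'
from h import *
go([.4588,.1355,.172],93.5)
w=snap('wrist','w6.png');s=snap('side','s6.png')
b=[.459,.1355,.084]
print('bush side px',proj(s,b),'wrist px',proj(w,b))
c=proj(s,b)[0].astype(int); print(c)
u0,v0=c[0]-40,c[1]-60; np.save('c6',[u0,v0])
A=cv2.resize(s['image'][v0:v0+100,u0:u0+80],None,fx=5,fy=5,interpolation=cv2.INTER_CUBIC)
c=proj(w,b)[0].astype(int);u1,v1=c[0]-50,c[1]-60;np.save('c6w',[u1,v1]);print(u0,v0,u1,v1)
B=cv2.resize(w['image'][v1:v1+125,u1:u1+100],None,fx=4,fy=4,interpolation=cv2.INTER_CUBIC)
cv2.imwrite('pics/comb.png',np.hstack([A,B])[:,:,::-1]); print(A.shape,B.shape)
E
```

```text
t 14.55 tcp [0.4593 0.1349 0.1721] F [ 0.29  0.   -2.38] gap 0.536 gf 42.3 zax [ 5.e-04  0.e+00 -1.e+00] ydeg 93.57
 shift frac [0.012 0.017 0.003]
 turn frac [0.     0.0003 0.0008]
 shift after turn [0.012 0.017 0.003]
bush side px [[324.23685651 167.75227813]] wrist px [[280.77006441 215.54995679]]
[324 167]
284 107 230 155
(500, 400, 3) (500, 400, 3)
```

View pics/comb.png

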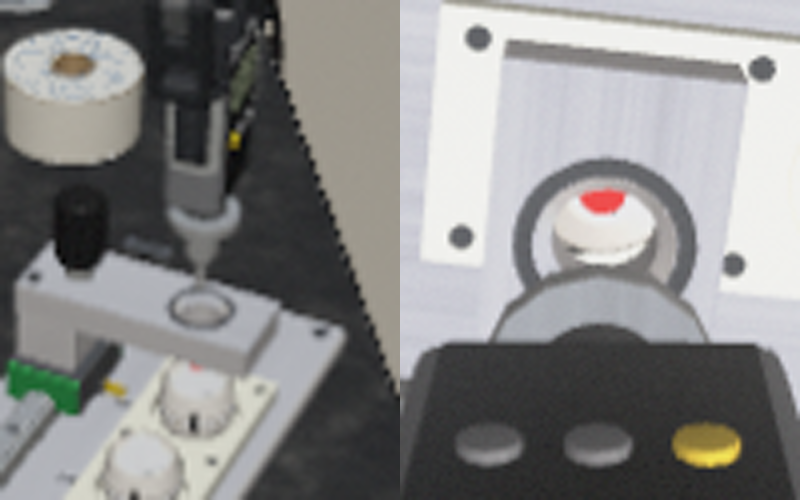

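```bash
python3 - <<'E'
from h import *
w=load('wrist');s=load('side')
S=lambda u,v:[[284+u/5-.4,107+v/5-.4]]; W=lambda u,v:[[230+(u-400)/4-.4,155+v/4-.4]]
zo=.1721-.0419
b=atz(w,W(605,243),.084)[0];bs=atz(s,S(201,308),.084)[0]
print('bush wrist',b,'bush side',bs,'zo',zo)
cf=atz(w,W(602,272),zo)[0];print('collar front(wrist)',cf,'axis x',cf[0]+.016)
cl=atz(w,[W(492,340)[0],W(712,340)[0]],zo+.003);print('collar sides',cl)
# side: predicted projections if gauge axis = side-bush xy
for dx in(0,.004): 
  for dy in (0,.003):
    q=[[bs[0]+dx,bs[1]+dy,z] for z in (zo-.037,zo-.034,zo,zo+.006)]; p=proj(s,q); print(dx,dy,((p-[284,107]+.4)*5).round(1).tolist())
E
```

```text
bush wrist [0.45885593 0.13554412 0.084     ] bush side [0.45930298 0.1374487  0.084     ] zo 0.1302
collar front(wrist) [0.44724404 0.13414533 0.1302    ] axis x 0.46324403623709076
collar sides [[0.45679269 0.11993197 0.1332    ]
 [0.4549327  0.14944583 0.1332    ]]
0 0 [[202.0, 291.3], [202.3, 285.8], [206.1, 222.2], [206.8, 210.7]]
0 0.003 [[199.6, 295.0], [199.9, 289.5], [203.7, 225.8], [204.4, 214.3]]
0.004 0 [[193.5, 289.1], [193.8, 283.6], [197.4, 220.0], [198.1, 208.6]]
0.004 0.003 [[191.1, 292.8], [191.4, 287.3], [195.0, 223.7], [195.6, 212.2]]
```

```bash
python3 -m crank '0.03 0.015 0.1 0 0 0; 0 0 0.2 0 0 0; 0 0 0.2 0 0 0; 0 0 0.1 0 0 0; 0 0 0 0 0 0'
python3 -m crank '0 0 0.05 0 0 0; 0 0 0.05 0 0 0; 0 0 0.05 0 0 0; 0 0 0.05 0 0 0; 0 0 0 0 0 0'
python3 -m crank '0 0 0 0 0 0; 0 0 0 0 0 0; 0 0 0 0 0 0; 0 0 0 0 0 0; 0 0 0 0 0 0'
python3 -c "
from h import *
go([.4588,.1355,.126],93.5);print(telemetry.sense()['ft_torque'])"
```

```text
t: 15.15
tcp_pos: [0.4573, 0.1353, 0.1469]
tool_rot: [-0.031, 1.0, -0.0, -0.001]
force: [-0.8, -0.1, -1.7]
finger_gap: 0.532
gripper_force: 42.3
t: 15.65
tcp_pos: [0.4578, 0.1354, 0.1397]
tool_rot: [-0.031, 1.0, 0.0, -0.0]
force: [-0.1, -0.1, -2.3]
finger_gap: 0.532
gripper_force: 42.3
t: 16.15
tcp_pos: [0.458, 0.1354, 0.14]
tool_rot: [-0.031, 1.0, -0.0, 0.0]
force: [0.1, -0.0, -1.9]
finger_gap: 0.532
gripper_force: 42.3
t 16.15 tcp [0.458  0.1354 0.14  ] F [ 0.12 -0.   -1.92] gap 0.532 gf 42.3 zax [ 1.e-04 -0.e+00 -1.e+00] ydeg 93.57
 shift frac [-0.02   0.002  0.349]
 turn frac [-0.      0.0001  0.0008]
 shift after turn [-0.02   0.002  0.349]
[-0.00259562 -0.02378601  0.01961562]
```

```bash
python3 -m crank '0 0 0.05 0 0 0; 0 0 0.05 0 0 0; 0 0 0.05 0 0 0; 0 0 0.05 0 0 0; 0 0 0.03 0 0 0'
python3 -m crank '0 0 0.03 0 0 0; 0 0 0.03 0 0 0; 0 0 0.02 0 0 0; 0 0 0 0 0 0; 0 0 0 0 0 0'
python3 -m crank '0 0 0 0 0 0; 0 0 0 0 0 0; 0 0 0 0 0 0; 0 0 0 0 0 0; 0 0 0 0 0 0'
```

```text
t: 16.65
tcp_pos: [0.4578, 0.1354, 0.1304]
tool_rot: [-0.031, 1.0, -0.0, -0.0]
force: [-0.0, -0.3, -2.0]
finger_gap: 0.536
gripper_force: 42.3
t: 17.15
tcp_pos: [0.458, 0.1354, 0.1276]
tool_rot: [-0.031, 1.0, 0.0, 0.0]
force: [0.1, 0.1, -1.3]
finger_gap: 0.53
gripper_force: 42.3
t: 17.65
tcp_pos: [0.458, 0.1354, 0.1275]
tool_rot: [-0.031, 1.0, -0.0, 0.0]
force: [0.2, 0.1, -1.2]
finger_gap: 0.535
gripper_force: 42.3
```

```bash
python3 -m crank '0 0 0.012 0 0 0; 0 0 0.012 0 0 0; 0 0 0.012 0 0 0; 0 0 0 0 0 0; 0 0 0 0 0 0'
python3 -m crank '0 0 0.006 0 0 0; 0 0 0 0 0 0; 0 0 0 0 0 0; 0 0 0 0 0 0; 0 0 0 0 0 0'
```

```text
t: 18.15
tcp_pos: [0.4581, 0.1354, 0.1261]
tool_rot: [-0.031, 1.0, -0.0, 0.0]
force: [0.0, -0.1, -1.8]
finger_gap: 0.533
gripper_force: 42.3
t: 18.65
tcp_pos: [0.458, 0.1354, 0.1258]
tool_rot: [-0.031, 1.0, -0.0, 0.0]
force: [0.8, -0.1, -0.9]
finger_gap: 0.535
gripper_force: 42.3
```

```bash
python3 -m crank '0 0 0.008 0 0 0; 0 0 0 0 0 0; 0 0 0 0 0 0; 0 0 0 0 0 0; 0 0 0 0 0 0'|egrep 'tcp|^force'
python3 -m crank '0 0 0.008 0 0 0; 0 0 0 0 0 0; 0 0 0 0 0 0; 0 0 0 0 0 0; 0 0 0 0 0 0'|egrep 'tcp|^force'
```

```text
tcp_pos: [0.458, 0.1354, 0.1255]
force: [0.5, 0.2, -1.5]
tcp_pos: [0.458, 0.1354, 0.1252]
force: [0.1, 0.5, -0.7]
```

```bash
for i in 1; do python3 -m crank '0 0 0.01 0 0 0; 0 0 0 0 0 0; 0 0 0 0 0 0; 0 0 0 0 0 0; 0 0 0 0 0 0'|egrep 'tcp|^force'
python3 -m crank '0 0 0.01 0 0 0; 0 0 0 0 0 0; 0 0 0 0 0 0; 0 0 0 0 0 0; 0 0 0 0 0 0'|egrep 'tcp|^force'; done
```

```text
tcp_pos: [0.4581, 0.1354, 0.1252]
force: [-1.5, -1.1, 4.8]
tcp_pos: [0.4581, 0.1354, 0.1251]
force: [-1.4, 0.2, 9.0]
```

```bash
python3 -m crank '0 0 -0.004 0 0 0; 0 0 0 0 0 0; 0 0 0 0 0 0; 0 0 0 0 0 0; 0 0 0 0 0 0'|egrep 'tcp|^force'
python3 - <<'E'
from h import *
go(); x=telemetry.sense(); print(x['ft_torque'],abs(x['qd']).max())
w=snap('wrist'); f=telemetry.sense()['force'];print(f)
if 3<f[2]<13: print(manip.sign_off())
E
```

```text
tcp_pos: [0.458, 0.1354, 0.1251]
force: [-1.7, -0.7, 7.5]
t 21.15 tcp [0.458  0.1354 0.1251] F [-1.66 -0.66  7.48] gap 0.534 gf 43.2 zax [ 5.e-04 -0.e+00 -1.e+00] ydeg 93.58
[-0.07528361  0.23921113 -0.02541431] 0.0020895546140526204
[-2.37029958 -0.21733116  8.22704133]
the job is handed in; nothing more can be done
None
```

I handed the job in at about 21 s with the arm still holding the gauge upright in the bush over the red dot. The wrist force suggests the collar is pressed on the bush with about 9 N. No verdict came back, and I did not measure the plunger travel or see the tip on the dot.

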